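Put the spice back and bring the taped jar to the front

TASK

I am done with the spice jar that stands by itself on the worktop, to the right of the carousel: put it back in the empty place of the spice carousel, standing fully down on the turntable. Then turn the carousel by its knob until the jar with the yellow tape on its cap is right at the front, facing the robot's side of the worktop, and finish while still gripping the knob, holding the carousel still so that I can take that jar out. Do not push on the other jars in the carousel, keep them all in their places, and leave everything else on the worktop as it is.

Things in the scene. Friction and masses are not known exactly. Their poses are not given: they have to be found in the camera images.
- loose_jar: the spice jar to put back: clear glass jar with a printed label and a red screw cap, no tape; body 42 mm across, cap 45 mm across (the top 21 mm), 106 mm tall, about 0.11 kg, round, so it may be gripped at any yaw. Stands upright on the worktop. Origin at the centre of its underside, z up.
- dotted_jar: the jar to bring to the front: same size and shape as the others, but with a 30 mm yellow dot on top of its red cap and a 10 mm yellow band of tape round the cap. Stands in one of the carousel's rings. Origin at the centre of its underside, z up.
- carousel_base: the fixed round foot of the spice carousel, 160 mm across and 16 mm high. Origin on the carousel's upright axis, at worktop height; its axes are parallel to the world's, and the front is -x (towards the robot's side of the worktop). Wall cabinets hang behind it from z 0.54 up, their fronts at about x 0.6: tall arms should keep low here.
- carousel (a joint): angle of the carousel's turntable (rad) from its start, counterclockwise from above positive; it turns endlessly on an easy bearing (friction 0.03 N m), without stops or clicks. The wooden turntable is 236 mm across and its upper face, on which the jars stand, is 26 mm above the worktop; a jar standing on it reaches 132 mm.
- knob_grip (a point): middle of the carousel's round wooden knob: on the carousel's axis, 171 mm above the worktop. The knob is 36 mm across and 42 mm tall (150 to 192 mm above the worktop), on top of a 12 mm steel column, above the caps of the jars. It turns with the turntable and may be gripped at any yaw.
- knob: the same knob; origin on the axis at the underside of the knob, 150 mm above the worktop, z up.
- free_pocket (a point): centre of the empty place, on the turntable's upper face (z 0.026): where the origin of the put-back jar belongs; turns with the turntable. Five such places, 72 degrees apart, lie 85 mm from the axis (100 mm from each other); each has a wire ring 62 mm above the worktop, 49 mm clear inside, 4 mm wire, that the jar is lowered through. The empty one starts on the right (-y) side.
- jar_a: spice jar, 45 mm across, 106 mm tall, red cap without tape, 0.11 kg; stands in one of the carousel's rings. Origin at the centre of its underside, z up.
- jar_b: spice jar, 45 mm across, 106 mm tall, red cap without tape, 0.11 kg; stands in one of the carousel's rings. Origin at the centre of its underside, z up.
- jar_c: spice jar, 45 mm across, 106 mm tall, red cap without tape, 0.11 kg; stands in one of the carousel's rings. Origin at the centre of its underside, z up.
- white_mug: plain white mug, 82 mm across (114 mm with its handle), 92 mm tall, on the right; leave alone. Origin under its middle.
- jam_jar: jam jar, 62 mm across, 99 mm tall, behind the work; leave alone. Origin under its centre.
- lemon: lemon, 83 x 58 x 58 mm, behind the work; leave alone. Origin under its centre.
- peeler: yellow peeler lying flat on the right, 170 x 25 x 18 mm; leave alone. Origin under the middle.

How it is judged (in metres and radians):
On the way, in this order (a step that is already met when the one before it is completed fails the run):
1. the jar from the worktop stands in the empty place of the carousel, fully down, and is let go (distance between loose_jar and free_pocket below 0.008 m and angle between loose_jar's own z axis and vertical below 0.12 rad and contact force between the fingers and loose_jar below 0.1 N), for 0.2 s.
2. the knob is gripped while the taped jar is still away from the front (contact force between the fingers and knob above 2 N and x of dotted_jar in the frame of carousel_base above -0.066 m), for 0.1 s.
3. the taped jar is at the front and the carousel is held still by its knob (x of dotted_jar in the frame of carousel_base below -0.07 m and y of dotted_jar in the frame of carousel_base between -0.018 and 0.018 m and contact force between the fingers and knob above 2 N and velocity of joint carousel between -0.1 and 0.1 rad/s), for 0.3 s.
At the end, for the whole second after the job is handed in: Put-back jar within 8 mm of its place and upright; taped jar within 18 mm (12 degrees) of straight in front of the axis; all jars upright in their rings; fingers grip the knob with over 2 N and the turntable is still (under 0.1 rad/s) (all of step 3 and distance between loose_jar and free_pocket below 0.008 m and angle between loose_jar's own z axis and vertical below 0.12 rad and height (world z) of each of dotted_jar, jar_a, jar_b, jar_c below 0.034 m and angle between each of dotted_jar, jar_a, jar_b, jar_c's own z axis and vertical below 0.15 rad); the arm keeps its last pose, push and grip.
It fails at once if a jar that already stands in the carousel is pushed by the fingers (over 3 N) (contact force between the fingers and dotted_jar above 3 N or contact force between the fingers and jar_a above 3 N or contact force between the fingers and jar_b above 3 N or contact force between the fingers and jar_c above 3 N).
It fails at once if a jar in the carousel comes out of its place or tips (height (world z) of any of dotted_jar, jar_a, jar_b, jar_c above 0.05 m or angle between any of dotted_jar, jar_a, jar_b, jar_c's own z axis and vertical above 0.4 rad).
It fails at once if something else on the worktop is moved by more than 3 cm (distance of any of white_mug, jam_jar, lemon, peeler from where it was at the start of the episode above 0.03 m).
It also fails if it takes over 64 s, if anything falls off the work surface, if the arm or the gripper's body presses on something with over 40 N, if the wrist force passes 120 N, or if a joint passes its speed limit or range.

ROBOT

A 6-joint arm with a two-finger parallel gripper is mounted at the origin on a cart in front of the work surface, level with it; the furniture and walls round the work are solid. World frame = base frame: x ahead of the robot, y to its left, z up, the work surface at z = 0. Lengths are in m, angles in degrees, forces in N, time in s.
With the tool pointing down it reaches from about 0.4 to 0.825 m from the base axis. Payload 7 kg.
Tool frame: the origin (TCP) lies on the centre line of the jaws, within the pads' length; the fingertips stand 22 mm ahead of it and the grasp point (between the pads) lies 3 mm ahead of it; z points along the fingers, y is the line along which they close (so a half turn about z gives the same grasp; the last joint's range is limited). The gripper opens to 88 mm and grips with 3 to 60 N. Pads are 19 mm wide; open, the fingers measure 130 mm over their backs; the gripper's body (78 mm by 193 mm) begins 47 mm behind the grasp point.
Start: joints at [-56.144, 20.546, 0.682, 0, -70.136, -16.507], TCP at [0.201, -0.644, 0.249] pointing down, gripper open.
Joint ranges: [-176.03, 176.03], [-82.01, 121.73], [-58.28, 71.71], [-173.87, 95.51], [-174.79, -0.11], [-173.66, 173.66]. Speed limits (degrees/s): [136.94, 136.94, 172.46, 180, 180, 180].

INTERFACE

Orientations are given as [roll, pitch, yaw] about the fixed x, y, z axes, in that order (R = Rz(yaw) Ry(pitch) Rx(roll)).
In Python, from plant import get_state, cams, r gives the robot as it stands.
- The arm moves only by the tool apply_moves, never from a script. Its argument "targets" is a list of rows, each an object with "dp": the shift along the world's x, y, z in m, a list of three; "yaw": the turn about the world's z in degrees. In form: [{"dp": [x, y, z], "yaw": yaw}, ...]. A call has 1 to 20 rows; each row is the pose to reach, as a shift and turn from the pose commanded when the call began; what a row does not reach only later rows make up. A row lasts 1/12 s, in which the tool goes at most 41.7 mm and 7.16 degrees, less where a joint would pass 70% of its speed; a pose out of reach is approached as far as the arm can. A call with a gripper value outside its range is refused whole. "grip" is the gripper command: -1 is fully open, 1 is shut, values between are in proportion, set as the call begins (left out, the last holds). The fingers move at their own pace and stop on an object; "squeeze" is the grip in N (left out, the last holds). Time passes only in rows, so rows that repeat a pose let the fingers close. It gives the time, the measured TCP pose, the force, the opening and the grip force at its end, in the units of the state.
- get_state(): the state, without advancing time (a new reading comes with each control period).
- cams.capture(name): name is "scene" or "top" or "wrist"; returns a dict with "image" (480x640x3 uint8, red, green, blue), "range_z" (480x640 float32, m along the optical axis (not along the pixel's ray), 0 where there is no reading), "fx", "fy", "cx", "cy" (pixels), "R" (3x3) and "t" (3): a world point X has camera coordinates R X + t; the wrist camera has in their place "T_tool_cam" (4x4, takes a point from camera to tool coordinates, whose origin is the TCP and whose axes are the flange's). Camera axes: x right, y down, z forward; pixel columns grow to the right and rows downward; lengths in m; the calibration is good to about 2 mm. A picture is of the moment at which its call begins: read the wrist's pose just before it.
- r.close_job(): hands the job in; it is judged then, once.
The state is a dict: "time_s": time; "joints": joint angles; "qd": joint speeds; "joint_torque": joint torques, N m; "tcp_pos": TCP position; "eef_rot": TCP orientation; "contact_force": force on the tool from outside, world axes, zero at the start; "moment": the same for the moment, N m; "gripper_width": finger opening in m; "gripper_force": force on a finger pad.
Only numpy, scipy, OpenCV 4.12 (cv2) and the standard library are available. Lean on these libraries where they do the work, as an engineer would, in place of code of your own. Each camera call takes 0.05 s, during which the arm holds its last target. There are 200 camera calls.

## Working session

There is one attempt and no reset: what is moved stays moved. The work goes in short steps, Python scripts to look and compute and a tool call to move; the robot and the scene stay as the last step left them, time stands still between calls to the robot, and variables do not carry over. Pictures are saved under pics/ and viewed, at most 10 in all, crops included, and the job is handed in when it is done.

Besides the shell and the picture viewer there is one more tool, called after ">>>" in YAML: its name, and indented under it one key for each argument. apply_moves: Moves the arm, as the interface text tells. Its arguments: {"type":"object","properties":{"targets":{"type":"array","items":{"type":"object","properties":{"dp":{"type":"array","items":{"type":"number"}},"yaw":{"type":"number"}}}},"grip":{"type":"number"},"squeeze":{"type":"number"}},"required":["targets"]}

```bash
mkdir -p pics; cat > h.py <<'E'
from plant import get_state, cams, r
import numpy as np, cv2
def cap(n):
    s=get_state(); c=cams.capture(n); c['s']=s; return c
def pose(c):
    if 'R' in c: return np.array(c['R']),np.array(c['t'])
    from scipy.spatial.transform import Rotation as Ro
    s=c['s']; T=np.eye(4); T[:3,:3]=Ro.from_euler('xyz',s['eef_rot'],degrees=True).as_matrix(); T[:3,3]=s['tcp_pos']
    W=np.linalg.inv(T@np.array(c['T_tool_cam'])); return W[:3,:3],W[:3,3]
def ray(c,u,v,z):
    R,t=pose(c); o=-R.T@t; d=R.T@np.array([(u-c['cx'])/c['fx'],(v-c['cy'])/c['fy'],1]); return o+d*(z-o[2])/d[2]
def cloud(c):
    R,t=pose(c); Z=c['range_z']; v,u=np.mgrid[:480,:640]
    P=np.stack([(u-c['cx'])/c['fx']*Z,(v-c['cy'])/c['fy']*Z,Z],-1); P=(P-t)@R; P[Z<=0]=np.nan; return P
def blobs(m,a=60):
    n,l,st,ce=cv2.connectedComponentsWithStats(m.astype(np.uint8)); return [(i,st[i],ce[i]) for i in range(1,n) if st[i][4]>a],l
def save(c,n): cv2.imwrite('pics/'+n,c['image'][:,:,::-1])
E
python3 - <<'E'
from h import *
print(get_state())
for n in('top','scene'):
    c=cap(n); save(c,n+'0.png'); R,t=pose(c); print(n,-R.T@t)
    P=cloud(c); h=cv2.cvtColor(c['image'],cv2.COLOR_RGB2HSV); H,S,V=h[...,0],h[...,1],h[...,2]
    for k,m in(('red',((H<8)|(H>172))&(S>120)&(V>60)),('yel',(H>20)&(H<35)&(S>130)&(V>90))):
        b,l=blobs(m)
        for i,s,ce in b: print(k,s,ce.round(1),np.nanmedian(P[l==i],0).round(3),np.nanpercentile(P[l==i][:,2],95).round(3))
E
```

```text
{'time_s': 0.0, 'joints': array([-5.61439356e+01,  2.05916868e+01,  6.36252497e-01, -2.02563372e-02,
       -7.01371555e+01, -1.65061590e+01]), 'qd': array([-0.03302498,  0.07988372,  0.10054376, -0.00622031,  0.02351024,
       -0.10311315]), 'joint_torque': array([-1.89130878e-03, -5.82725251e+01,  2.93052614e+01,  6.99729592e+00,
        6.85297549e-03, -1.68699376e-04]), 'tcp_pos': array([ 0.20113124, -0.64387636,  0.24763823]), 'eef_rot': array([ 1.79905815e+02, -8.05131356e-03, -1.62656986e+02]), 'contact_force': array([0.19712946, 0.05081209, 0.65290453]), 'moment': array([-0.00940411, -0.00655375, -0.02898353]), 'gripper_force': 0.0, 'gripper_width': 0.08771721498621946}
top [0.24117513 0.00308517 1.49985312]
red [366 240  16  17 160] [373.1 248.5] [ 0.439 -0.243  0.106] 0.112
red [218 258  19  18 200] [227.3 266.8] [0.543 0.11  0.132] 0.137
red [188 284  20  19 206] [197.8 293.1] [0.513 0.2   0.132] 0.137
red [244 317  16  19 182] [251.1 326.3] [0.384 0.115 0.132] 0.137
yel [345 196  13  12  74] [352.1 202.9] [ 0.586 -0.259  0.045] 0.053
yel [448 218  17  16 128] [455.7 225.4] [ 0.419 -0.498  0.014] 0.02
yel [205 325  12  12  99] [210.7 330.4] [0.415 0.206 0.134] 0.139
scene [-0.51233815  0.53444191  0.89884846]
red [425 148  17  14 130] [433.2 153.5] [ 0.872 -0.825  0.103] 0.112
red [191 292  19  18 205] [200.7 301.3] [0.499 0.209 0.131] 0.136
red [255 306  21  20 257] [264.4 316.6] [0.371 0.121 0.132] 0.136
red [208 314  21  15 104] [218.2 322.6] [0.402 0.213 0.133] 0.136
yel [211 315  14  10  97] [217.6 319.5] [0.414 0.207 0.135] 0.138
yel [208 322  22  12  89] [219.7 329.1] [0.395 0.214 0.124] 0.129
```

View pics/top0.png

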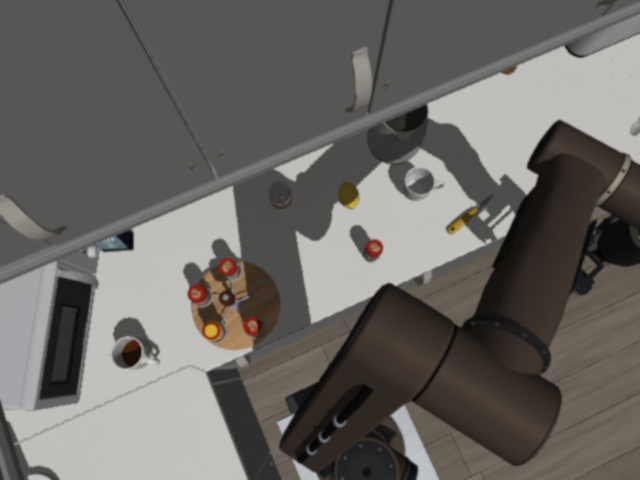

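View pics/scene0.png

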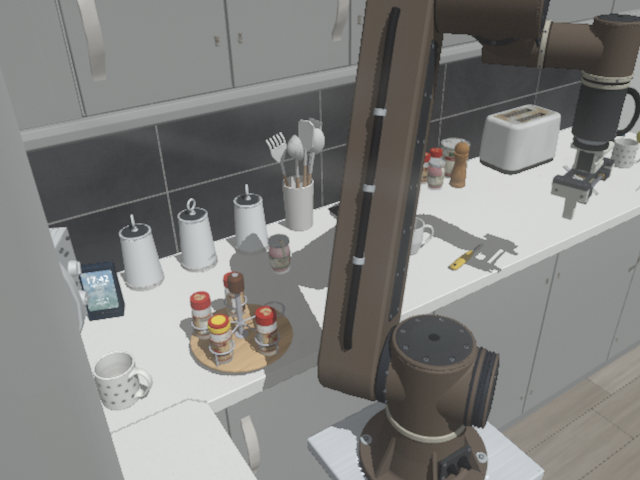

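The top view shows the loose jar at pixel (373,248), caps at (227,267), (198,293), (251,326), the taped cap at (211,330) and the knob at (227,298). Next I'll move above the loose jar and look from there.

>>> apply_moves:
  targets:
    - {"dp":[0.03,0.04,0.02],"yaw":6}
    - {"dp":[0.05,0.07,0.02],"yaw":12}
    - {"dp":[0.07,0.11,0.02],"yaw":18}
    - {"dp":[0.09,0.14,0.02],"yaw":25}
    - {"dp":[0.11,0.18,0.02],"yaw":31}
    - {"dp":[0.13,0.21,0.02],"yaw":37}
    - {"dp":[0.15,0.25,0.02],"yaw":43}
    - {"dp":[0.17,0.28,0.02],"yaw":49}
    - {"dp":[0.19,0.32,0.02],"yaw":55}
    - {"dp":[0.21,0.35,0.02],"yaw":61}
    - {"dp":[0.225,0.38,0.02],"yaw":68}
    - {"dp":[0.238,0.4,0.02],"yaw":72.7}
    - {"dp":[0.238,0.4,0.02],"yaw":72.7}
    - {"dp":[0.238,0.4,0.02],"yaw":72.7}
    - {"dp":[0.238,0.4,0.02],"yaw":72.7}
    - {"dp":[0.238,0.4,0.02],"yaw":72.7}
  grip: -1

```text
time_s: 1.43
tcp_pos: [0.4387, -0.2448, 0.2684]
eef_rot: [180.0, 0.0, -90.0]
contact_force: [-0.4, -1.3, -0.2]
gripper_width: 0.0875
gripper_force: 0.0
```

```bash
cat >> h.py <<'E'
def caps(c,zt):
    P=cloud(c); h=cv2.cvtColor(c['image'],cv2.COLOR_RGB2HSV); H,S,V=h[...,0],h[...,1],h[...,2]
    out=[]
    for k,m in(('red',((H<8)|(H>172))&(S>110)&(V>50)),('yel',(H>20)&(H<35)&(S>120)&(V>90))):
        m=m&(abs(P[...,2]-zt)<0.008)
        m=cv2.morphologyEx(m.astype(np.uint8),cv2.MORPH_CLOSE,np.ones((5,5)))
        b,l=blobs(m)
        for i,s,ce in b:
            cn=cv2.findContours((l==i).astype(np.uint8),0,2)[0][0]; (u,v),rad=cv2.minEnclosingCircle(cn)
            p=ray(c,u,v,zt); q=ray(c,u+rad,v,zt); out.append((k,p)); print(k,(round(u),round(v)),'pos',p.round(4),'r',np.linalg.norm(p-q).round(4), 'mean',np.nanmean(P[l==i],0).round(4))
    return out
E
python3 - <<'E'
from h import *
from scipy.optimize import least_squares
s=get_state(); print(s['time_s'],s['tcp_pos'],s['eef_rot'],s['joints'].round(1))
c=cap('wrist'); save(c,'w1.png'); print(c['T_tool_cam']); caps(c,0.106)
c=cap('top'); o=caps(c,0.132)
pts=np.array([p[:2] for k,p in o]); 
f=lambda x:(np.hypot(*(pts-x).T)-0.085)
x=least_squares(f,[.46,.14]).x; d=pts-x; print(x,f(x),np.degrees(np.arctan2(d[:,1],d[:,0])))
E
```

```text
1.4333 [ 0.43873816 -0.24482202  0.26838265] [ 1.79970333e+02  3.61289404e-03 -9.00465657e+01] [ -6.7   3.4 -18.8  -0.  -67.9   6.7]
[[ 9.14832657e-04 -9.67358056e-01 -2.53411829e-01  6.87015935e-02]
 [ 9.99999299e-01  1.07543514e-03 -4.95236653e-04 -6.48429420e-05]
 [ 7.51599151e-04 -2.53411199e-01  9.67358361e-01 -1.34777386e-01]
 [ 0.00000000e+00  0.00000000e+00  0.00000000e+00  1.00000000e+00]]
red (317, 223) pos [ 0.4426 -0.2515  0.106 ] r 0.0216 mean [ 0.4426 -0.2516  0.1045]
red (228, 266) pos [0.544  0.1099 0.132 ] r 0.0221 mean [0.543  0.1101 0.1326]
red (197, 293) pos [0.5127 0.2036 0.132 ] r 0.022 mean [0.5124 0.2027 0.1324]
red (252, 326) pos [0.3837 0.1103 0.132 ] r 0.0225 mean [0.3828 0.1106 0.1329]
[0.46366823 0.13505859] [-0.00078551 -0.00073759 -0.00123438] [ -17.37258321   54.38960292 -162.79548833]
```

View pics/w1.png

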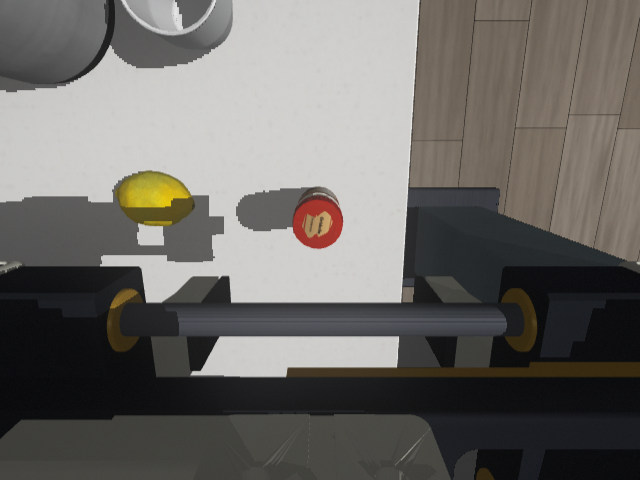

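The wrist view shows the loose cap at (317,223), with the gripper's body wide along the closing line. I'll descend and grip.

>>> apply_moves:
  targets:
    - {"dp":[0.004,-0.0067,-0.02],"yaw":0}
    - {"dp":[0.004,-0.0067,-0.04],"yaw":0}
    - {"dp":[0.004,-0.0067,-0.06],"yaw":0}
    - {"dp":[0.004,-0.0067,-0.08],"yaw":0}
    - {"dp":[0.004,-0.0067,-0.1],"yaw":0}
    - {"dp":[0.004,-0.0067,-0.12],"yaw":0}
    - {"dp":[0.004,-0.0067,-0.14],"yaw":0}
    - {"dp":[0.004,-0.0067,-0.155],"yaw":0}
    - {"dp":[0.004,-0.0067,-0.165],"yaw":0}
    - {"dp":[0.004,-0.0067,-0.171],"yaw":0}
    - {"dp":[0.004,-0.0067,-0.171],"yaw":0}
    - {"dp":[0.004,-0.0067,-0.171],"yaw":0}

```text
time_s: 2.53
tcp_pos: [0.4434, -0.2513, 0.0979]
eef_rot: [-180.0, -0.0, -90.0]
contact_force: [0.2, 0.4, 0.6]
gripper_width: 0.0878
gripper_force: 0.0
```

>>> apply_moves:
  targets:
    - {"dp":[0,0,0]}
    - {"dp":[0,0,0]}
    - {"dp":[0,0,0]}
    - {"dp":[0,0,0]}
    - {"dp":[0,0,0]}
    - {"dp":[0,0,0]}
    - {"dp":[0,0,0]}
    - {"dp":[0,0,0]}
  grip: 1
  squeeze: 20

```text
$.targets[0]: bad value
```

>>> apply_moves:
  targets:
    - {"dp":[0,0,0],"yaw":0}
    - {"dp":[0,0,0],"yaw":0}
    - {"dp":[0,0,0],"yaw":0}
    - {"dp":[0,0,0],"yaw":0}
    - {"dp":[0,0,0],"yaw":0}
    - {"dp":[0,0,0],"yaw":0}
    - {"dp":[0,0,0],"yaw":0}
    - {"dp":[0,0,0],"yaw":0}
  grip: 1
  squeeze: 20

```text
time_s: 3.2
tcp_pos: [0.4432, -0.251, 0.0976]
eef_rot: [180.0, -0.0, -89.9]
contact_force: [0.8, 0.3, 0.6]
gripper_width: 0.0437
gripper_force: 20.0
```

>>> apply_moves:
  targets:
    - {"dp":[0,0,0.02],"yaw":0}
    - {"dp":[0,0,0.05],"yaw":0}
    - {"dp":[0,0,0.08],"yaw":0}
    - {"dp":[0.005,0.02,0.11],"yaw":0}
    - {"dp":[0.01,0.05,0.13],"yaw":0}
    - {"dp":[0.015,0.08,0.13],"yaw":0}
    - {"dp":[0.02,0.11,0.13],"yaw":0}
    - {"dp":[0.02,0.14,0.13],"yaw":0}
    - {"dp":[0.02,0.17,0.13],"yaw":0}
    - {"dp":[0.02,0.19,0.13],"yaw":0}
    - {"dp":[0.02,0.2,0.13],"yaw":0}
    - {"dp":[0.02,0.2,0.13],"yaw":0}
    - {"dp":[0.02,0.2,0.13],"yaw":0}
    - {"dp":[0.02,0.2,0.13],"yaw":0}

```text
time_s: 4.37
tcp_pos: [0.4631, -0.0515, 0.2274]
eef_rot: [180.0, -0.0, -90.0]
contact_force: [-0.6, -0.2, -1.6]
gripper_width: 0.044
gripper_force: 20.0
```

```bash
python3 - <<'E'
from h import *
s=get_state(); print(s['time_s'],s['tcp_pos'],s['eef_rot'],s['gripper_width'])
c=cap('wrist'); save(c,'w2.png'); caps(c,0.132)
c=cap('top'); save(c,'t2.png'); caps(c,0.132)
E
```

```text
4.3667 [ 0.46310491 -0.05153617  0.22738117] [ 1.79972639e+02 -8.59307392e-03 -8.99626426e+01] 0.04395665410443517
```

View pics/w2.png

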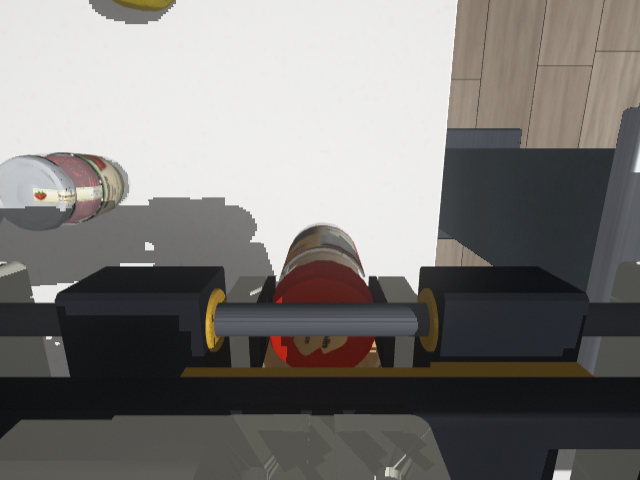

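The wrist camera faces -y here and sees only the held jar, which is upright. I'll get a second carousel estimate from the scene camera.

```bash
python3 - <<'E'
from h import *
c=cap('scene'); save(c,'s2.png'); caps(c,0.132)
E
```

```text
red (200, 299) pos [0.507  0.2094 0.132 ] r 0.022 mean [0.5071 0.2095 0.1324]
red (265, 314) pos [0.3794 0.114  0.132 ] r 0.0215 mean [0.3746 0.1159 0.1323]
red (218, 321) pos [0.4117 0.2077 0.132 ] r 0.0207 mean [0.4027 0.2105 0.1326]
yel (220, 321) pos [0.4097 0.2037 0.132 ] r 0.0187 mean [0.4101 0.2053 0.1346]
```

View pics/s2.png

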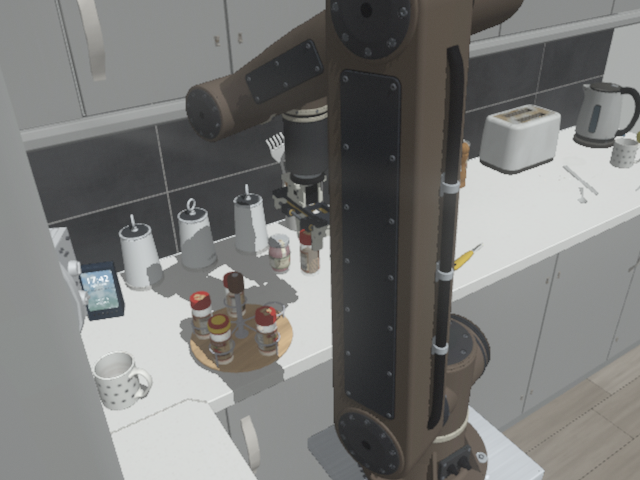

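The scene and top estimates differ by about 5 mm. I'll turn the wrist so its camera looks at the carousel from close by.

>>> apply_moves:
  targets:
    - {"dp":[0,0,0.02],"yaw":7}
    - {"dp":[0,0,0.04],"yaw":14}
    - {"dp":[0,0,0.05],"yaw":21}
    - {"dp":[0,0,0.05],"yaw":28}
    - {"dp":[0,0,0.05],"yaw":35}
    - {"dp":[0,0,0.05],"yaw":42}
    - {"dp":[0,0,0.05],"yaw":49}
    - {"dp":[0,0,0.05],"yaw":56}
    - {"dp":[0,0,0.05],"yaw":63}
    - {"dp":[0,0,0.05],"yaw":70}
    - {"dp":[0,0,0.05],"yaw":77}
    - {"dp":[0,0,0.05],"yaw":84}
    - {"dp":[0,0,0.05],"yaw":91}
    - {"dp":[0,0,0.05],"yaw":98}
    - {"dp":[0,0,0.05],"yaw":105}
    - {"dp":[0,0,0.05],"yaw":112}
    - {"dp":[0,0,0.05],"yaw":119}
    - {"dp":[0,0,0.05],"yaw":126}
    - {"dp":[0,0,0.05],"yaw":133}
    - {"dp":[0,0,0.05],"yaw":140}

```text
time_s: 6.18
tcp_pos: [0.4632, -0.0517, 0.2774]
eef_rot: [-180.0, 0.0, 50.3]
contact_force: [0.6, 0.0, -1.8]
gripper_width: 0.0441
gripper_force: 20.0
```

>>> apply_moves:
  targets:
    - {"dp":[0,0,0],"yaw":7}
    - {"dp":[0,0,0],"yaw":14}
    - {"dp":[0,0,0],"yaw":20}
    - {"dp":[0,0,0],"yaw":20}
    - {"dp":[0,0,0],"yaw":20}
    - {"dp":[0,0,0],"yaw":20}

```text
time_s: 6.68
tcp_pos: [0.4632, -0.0513, 0.2775]
eef_rot: [-180.0, 0.0, 69.8]
contact_force: [0.3, -0.0, -1.7]
gripper_width: 0.0442
gripper_force: 20.0
```

```bash
python3 - <<'E'
from h import *
s=get_state(); print(s['time_s'],s['tcp_pos'],s['eef_rot'],s['gripper_width'],s['joints'].round(0))
c=cap('wrist'); save(c,'w3.png'); np.savez('w3.npz',**{k:v for k,v in c.items() if k!='s'},pos=c['s']['tcp_pos'],rot=c['s']['eef_rot']); caps(c,0.132)
E
```

```text
6.6833 [ 0.46321502 -0.05134188  0.27750114] [-1.79992293e+02  6.14061675e-03  6.98080954e+01] 0.044189550486513206 [ 18.  -1. -22.   0. -69. 142.]
red (351, 0) pos [0.5402 0.0977 0.132 ] r 0.0173 mean [0.5396 0.0951 0.1294]
red (146, 64) pos [0.3878 0.1104 0.132 ] r 0.0254 mean [0.3863 0.1109 0.1303]
```

View pics/w3.png

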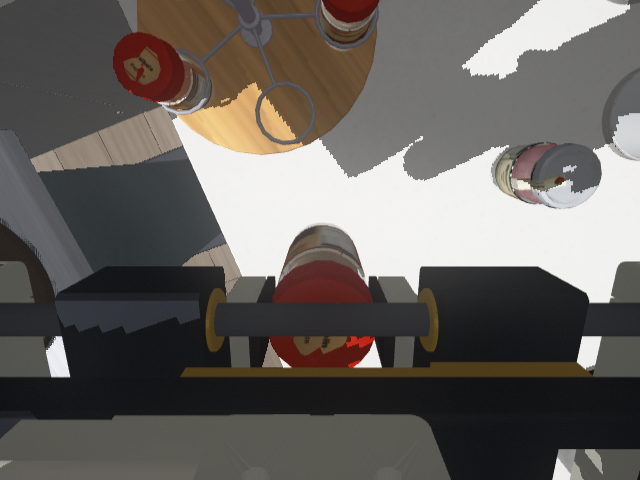

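The wrist view shows the empty ring at about (285,112) with a radius near 29 px, and the jar held upright. I'll refine the ring's centre.

```bash
python3 - <<'E'
from h import *
d=np.load('w3.npz'); c={k:d[k] for k in d.files}; c['s']={'tcp_pos':d['pos'],'eef_rot':d['rot']}
im=c['image'].astype(int); v,u=np.mgrid[:480,:640]; rr=np.hypot(u-285,v-112)
S=cv2.cvtColor(c['image'],cv2.COLOR_RGB2HSV)[...,1]
m=(rr>22)&(rr<36)&(S<70)
# drop white worktop
m&=im.sum(-1)<480
p=np.argwhere(m)[:,::-1].astype(np.float32); e=cv2.fitEllipse(p); print(len(p),e)
from scipy.optimize import least_squares
f=lambda x:np.hypot(p[:,0]-x[0],p[:,1]-x[1])-x[2]
x=least_squares(f,[285,112,28],loss='soft_l1').x; print(x,np.abs(f(x)).mean())
for q in(e[0],x[:2]): print(ray(c,*q,0.062))
a=ray(c,x[0]+x[2],x[1],.062)-ray(c,x[0],x[1],.062); print('wire r',np.linalg.norm(a))
g=cv2.resize(c['image'][60:170,220:350],None,fx=4,fy=4,interpolation=0); 
E
```

```text
787 ((284.9643249511719, 112.44313049316406), (55.78519058227539, 60.66108703613281), 165.253173828125)
[284.97706718 112.54441087  28.90500953] 1.2910305597131395
[0.46592761 0.05319153 0.062     ]
[0.46590586 0.05310455 0.062     ]
wire r 0.02694937817051494
```

>>> apply_moves:
  targets:
    - {"dp":[0,0.02,0],"yaw":5}
    - {"dp":[0,0.04,0],"yaw":10}
    - {"dp":[0.001,0.06,0],"yaw":10}
    - {"dp":[0.002,0.08,0],"yaw":10}
    - {"dp":[0.002,0.095,0],"yaw":10}
    - {"dp":[0.002,0.104,-0.01],"yaw":10}
    - {"dp":[0.002,0.104,-0.03],"yaw":10}
    - {"dp":[0.002,0.104,-0.05],"yaw":10}
    - {"dp":[0.002,0.104,-0.07],"yaw":10}
    - {"dp":[0.002,0.104,-0.085],"yaw":10}
    - {"dp":[0.002,0.104,-0.098],"yaw":10}
    - {"dp":[0.002,0.104,-0.098],"yaw":10}
    - {"dp":[0.002,0.104,-0.098],"yaw":10}
    - {"dp":[0.002,0.104,-0.098],"yaw":10}

```text
time_s: 7.9
tcp_pos: [0.4656, 0.053, 0.1801]
eef_rot: [180.0, -0.0, 80.0]
contact_force: [-0.0, 1.3, -1.5]
gripper_width: 0.0441
gripper_force: 20.0
```

```bash
python3 - <<'E'
from h import *
s=get_state(); print(s['time_s'],s['tcp_pos'],s['eef_rot'],s['gripper_width'],s['contact_force'],s['joints'].round(0))
c=cap('wrist'); save(c,'w4.png'); t=cap('top'); s=cap('scene')
a=c['image']; b=cv2.resize(s['image'][260:380,160:330],None,fx=3,fy=3,interpolation=2)
o=np.zeros((480,800,3),np.uint8); 
o[:,:290]=a[:,180:470]; o[:360,290:800]=b; cv2.imwrite('pics/m4.png',o[:,:,::-1])
E
```

```text
7.9 [0.46563571 0.05299931 0.18005516] [ 1.79965420e+02 -5.12316569e-03  8.00229612e+01] 0.04407777126911882 [-0.04290465  1.26047527 -1.49089691] [ 31.   4. -30.   0. -55. 139.]
```

View pics/m4.png

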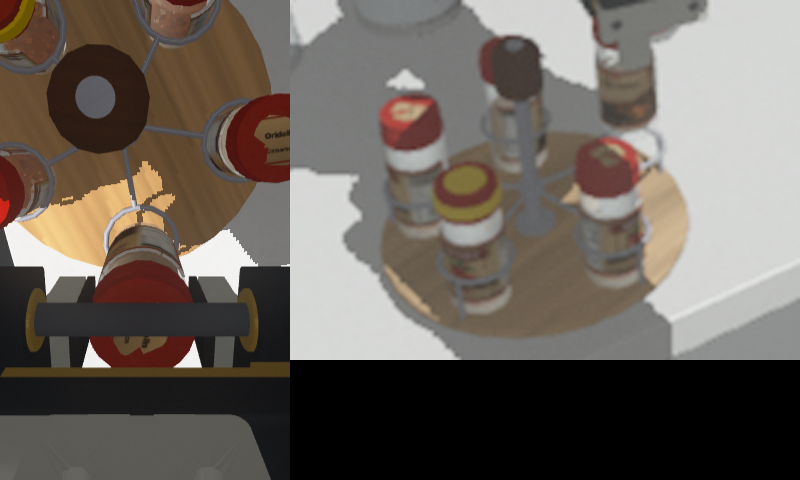

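The wrist view shows the jar bottom (near (323,224)) lined up over the ring (centre column about 321), and the knob top at (277,98). The scene crop shows the jar above the ring. I'll compute the edges.

```bash
python3 - <<'E'
from h import *
c=cap('wrist'); im=c['image']; h=cv2.cvtColor(im,cv2.COLOR_RGB2HSV)
# knob top disc
m=(im.max(-1)<75)&(h[...,2]>5); m[240:]=0
P=cloud(c)
k=(abs(P[...,2]-.192)<.006); n,l=blobs(k)
for i,s,ce in n:
    cn=cv2.findContours((l==i).astype(np.uint8),0,2)[0][0]; (u,v),r=cv2.minEnclosingCircle(cn); print('knob',u,v,r,ray(c,u,v,.192),np.linalg.norm(ray(c,u+r,v,.192)-ray(c,u,v,.192)))
caps(c,.132)
# ring wire: points by depth near z .062 around pocket
q=P[(abs(P[...,2]-.063)<.006)]; q=q[np.hypot(q[:,0]-.4655,q[:,1]-.053)<.035]; print(len(q),q.min(0),q.max(0))
from scipy.optimize import least_squares
f=lambda x:np.hypot(q[:,0]-x[0],q[:,1]-x[1])-.0265
r_=least_squares(f,[.465,.053],loss='soft_l1',f_scale=.001); print('ring',r_.x,np.abs(f(r_.x)).mean())
# jar body points
z=P[...,2]; b=(z>.09)&(z<.15)&(np.hypot(P[...,0]-.4655,P[...,1]-.053)<.03); q2=P[b]
g=lambda x:np.hypot(q2[:,0]-x[0],q2[:,1]-x[1])-.021
r2=least_squares(g,[.465,.053],loss='soft_l1',f_scale=.001); print('jar',len(q2),r2.x,np.abs(g(r2.x)).mean(), q2[:,2].min())
E
```

```text
knob 275.8456115722656 98.21247863769531 53.787845611572266 [0.46574598 0.13764101 0.192     ] 0.017474937090955014
knob 321.5 301.0 46.500099182128906 [0.46807543 0.0648127  0.192     ] 0.017501559635668455
knob 240.0 300.0 14.035768508911133 [0.43798506 0.0705164  0.192     ] 0.005271318949549623
knob 403.0 299.5 14.080227851867676 [0.49836408 0.06010721 0.192     ] 0.0052981920645616435
knob 264.5 348.4200134277344 12.669224739074707 [0.44270151 0.04891815 0.192     ] 0.004945820750700859
knob 321.5 337.0 52.509620666503906 [0.4654782  0.04995057 0.192     ] 0.020334240104245494
knob 378.0 348.5 12.659089088439941 [0.48636519 0.04118823 0.192     ] 0.004950455981982833
red (157, 1) pos [0.4154 0.1958 0.132 ] r 0.0199 mean [0.4148 0.1905 0.1298]
red (457, 138) pos [0.5449 0.1124 0.132 ] r 0.0235 mean [0.545  0.1125 0.1306]
red (151, 192) pos [0.3876 0.113  0.132 ] r 0.0234 mean [0.3868 0.1128 0.1305]
yel (154, 0) pos [0.4142 0.1965 0.132 ] r 0.0109 mean [0.4138 0.1946 0.1319]
yel (162, 5) pos [0.4174 0.1939 0.132 ] r 0.0208 mean [0.417  0.1878 0.1244]
739 [0.43749981 0.04083127 0.05979079] [0.49361877 0.08798406 0.06441432]
ring [0.4656939  0.05314832] 0.0012877617345100861
jar 1758 [0.46632042 0.05267263] 0.000293085260778375 0.09009582887453818
```

The jar and ring centres agree within 1 mm, so I'll lower straight down.

>>> apply_moves:
  targets:
    - {"dp":[-0.0005,0,-0.01],"yaw":0}
    - {"dp":[-0.0005,0,-0.015],"yaw":0}
    - {"dp":[-0.0005,0,-0.02],"yaw":0}
    - {"dp":[-0.0005,0,-0.025],"yaw":0}
    - {"dp":[-0.0005,0,-0.03],"yaw":0}
    - {"dp":[-0.0005,0,-0.035],"yaw":0}
    - {"dp":[-0.0005,0,-0.04],"yaw":0}
    - {"dp":[-0.0005,0,-0.045],"yaw":0}
    - {"dp":[-0.0005,0,-0.045],"yaw":0}
    - {"dp":[-0.0005,0,-0.045],"yaw":0}

```text
time_s: 8.93
tcp_pos: [0.4646, 0.0529, 0.1342]
eef_rot: [-180.0, 0.0, 80.0]
contact_force: [-0.5, 1.4, -1.0]
gripper_width: 0.0444
gripper_force: 20.0
```

>>> apply_moves:
  targets:
    - {"dp":[0,0,-0.003],"yaw":0}
    - {"dp":[0,0,-0.006],"yaw":0}
    - {"dp":[0,0,-0.008],"yaw":0}
    - {"dp":[0,0,-0.01],"yaw":0}
    - {"dp":[0,0,-0.01],"yaw":0}
    - {"dp":[0,0,-0.01],"yaw":0}

```text
time_s: 9.43
tcp_pos: [0.4647, 0.053, 0.1245]
eef_rot: [-180.0, 0.0, 80.1]
contact_force: [-0.0, 0.2, -1.2]
gripper_width: 0.044
gripper_force: 20.0
```

>>> apply_moves:
  targets:
    - {"dp":[0,0,-0.001],"yaw":0}
    - {"dp":[0,0,-0.001],"yaw":0}
    - {"dp":[0,0,-0.001],"yaw":0}
    - {"dp":[0,0,-0.001],"yaw":0}
    - {"dp":[0,0,-0.001],"yaw":0}
    - {"dp":[0,0,-0.001],"yaw":0}
  grip: -0.6

```text
time_s: 9.93
tcp_pos: [0.4648, 0.0531, 0.1237]
eef_rot: [180.0, -0.0, 80.1]
contact_force: [-0.3, 0.4, -0.6]
gripper_width: 0.0696
gripper_force: 0.0
```

>>> apply_moves:
  targets:
    - {"dp":[0,0,0.01],"yaw":0}
    - {"dp":[0,0,0.03],"yaw":0}
    - {"dp":[0,0,0.06],"yaw":0}
    - {"dp":[0,0,0.09],"yaw":0}
    - {"dp":[0,-0.02,0.12],"yaw":0}
    - {"dp":[0,-0.05,0.13],"yaw":0}
    - {"dp":[0,-0.08,0.13],"yaw":0}
    - {"dp":[0,-0.08,0.13],"yaw":0}
    - {"dp":[0,-0.08,0.13],"yaw":0}
    - {"dp":[0,-0.08,0.13],"yaw":0}

```text
time_s: 10.77
tcp_pos: [0.4646, -0.0271, 0.2535]
eef_rot: [-180.0, -0.0, 80.0]
contact_force: [0.5, 0.3, -0.3]
gripper_width: 0.0698
gripper_force: 0.0
```

```bash
python3 - <<'E'
from h import *
s=get_state(); print(s['time_s'],s['tcp_pos'],s['eef_rot'],s['gripper_width'],s['contact_force'],s['joints'].round(0))
c=cap('wrist'); save(c,'w5.png'); caps(c,0.132)
E
```

```text
10.7667 [ 0.46463692 -0.02708899  0.25345996] [-1.79992745e+02 -4.50522487e-03  7.99918060e+01] 0.0698494126676572 [ 0.49073058  0.34252702 -0.28781945] [ 21.   0. -24.  -0. -66. 149.]
red (408, 19) pos [0.5455 0.1084 0.132 ] r 0.0235 mean [0.5435 0.1042 0.1303]
red (168, 62) pos [0.3862 0.1106 0.132 ] r 0.0252 mean [0.3861 0.1113 0.1305]
red (304, 133) pos [0.4663 0.0511 0.132 ] r 0.0223 mean [0.4657 0.0509 0.1307]
```

View pics/w5.png

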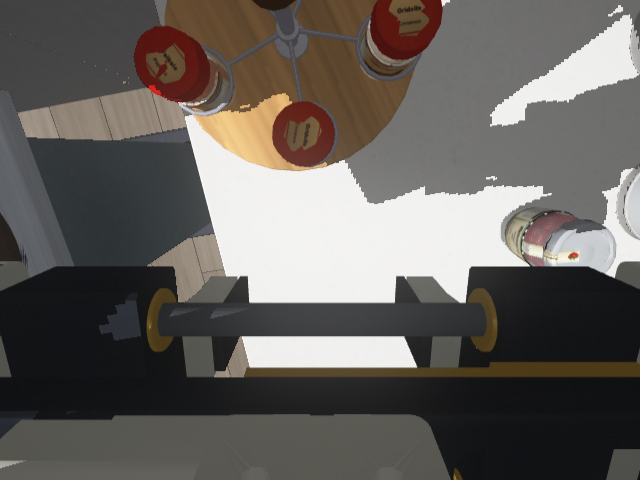

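The wrist view shows the jar in its ring, cap at (304,133) and z 0.131, so it is fully down. Now the knob, with the yaw backed off first.

>>> apply_moves:
  targets:
    - {"dp":[0,0.01,0.01],"yaw":-7}
    - {"dp":[0,0.025,0.01],"yaw":-14}
    - {"dp":[0,0.04,0.01],"yaw":-21}
    - {"dp":[0,0.055,0.01],"yaw":-28}
    - {"dp":[0,0.07,0.01],"yaw":-35}
    - {"dp":[0,0.085,0.01],"yaw":-42}
    - {"dp":[0,0.1,0.01],"yaw":-49}
    - {"dp":[0,0.115,0.01],"yaw":-56}
    - {"dp":[0,0.13,0.01],"yaw":-63}
    - {"dp":[0,0.145,0.01],"yaw":-70}
    - {"dp":[0,0.155,0.01],"yaw":-77}
    - {"dp":[0.0005,0.165,0.01],"yaw":-84}
    - {"dp":[0.0005,0.165,0.01],"yaw":-91}
    - {"dp":[0.0005,0.165,0.01],"yaw":-98}
    - {"dp":[0.0005,0.165,0.01],"yaw":-100}
    - {"dp":[0.0005,0.165,0.01],"yaw":-100}
    - {"dp":[0.0005,0.165,0.01],"yaw":-100}

```text
time_s: 12.23
tcp_pos: [0.465, 0.1387, 0.2632]
eef_rot: [180.0, 0.0, -19.8]
contact_force: [0.4, -0.5, -1.0]
gripper_width: 0.0703
gripper_force: 0.0
```

>>> apply_moves:
  targets:
    - {"dp":[0,0,-0.02],"yaw":0}
    - {"dp":[0,0,-0.04],"yaw":0}
    - {"dp":[0,0,-0.06],"yaw":0}
    - {"dp":[0,0,-0.075],"yaw":0}
    - {"dp":[0,0,-0.085],"yaw":0}
    - {"dp":[0,0,-0.088],"yaw":0}
    - {"dp":[0,0,-0.088],"yaw":0}
    - {"dp":[0,0,-0.088],"yaw":0}

```text
time_s: 12.9
tcp_pos: [0.4657, 0.1384, 0.1762]
eef_rot: [-180.0, -0.0, -19.9]
contact_force: [0.7, -0.3, -0.1]
gripper_width: 0.0699
gripper_force: 0.0
```

>>> apply_moves:
  targets:
    - {"dp":[0,0,0],"yaw":0}
    - {"dp":[0,0,0],"yaw":0}
    - {"dp":[0,0,0],"yaw":0}
    - {"dp":[0,0,0],"yaw":0}
    - {"dp":[0,0,0],"yaw":0}
    - {"dp":[0,0,0],"yaw":0}
    - {"dp":[0,0,0],"yaw":0}
    - {"dp":[0,0,0],"yaw":0}
    - {"dp":[0,0,0],"yaw":0}
  grip: 1
  squeeze: 25

```text
time_s: 13.65
tcp_pos: [0.4655, 0.1384, 0.1757]
eef_rot: [-180.0, -0.0, -19.9]
contact_force: [-0.6, 2.0, 1.5]
gripper_width: 0.0353
gripper_force: 25.0
```

Gripped at 35 mm. Turning +54° smoothly.

>>> apply_moves:
  targets:
    - {"dp":[0,0,0],"yaw":1}
    - {"dp":[0,0,0],"yaw":3}
    - {"dp":[0,0,0],"yaw":6}
    - {"dp":[0,0,0],"yaw":9}
    - {"dp":[0,0,0],"yaw":12}
    - {"dp":[0,0,0],"yaw":16}
    - {"dp":[0,0,0],"yaw":20}
    - {"dp":[0,0,0],"yaw":24}
    - {"dp":[0,0,0],"yaw":28}
    - {"dp":[0,0,0],"yaw":32}
    - {"dp":[0,0,0],"yaw":36}
    - {"dp":[0,0,0],"yaw":40}
    - {"dp":[0,0,0],"yaw":43}
    - {"dp":[0,0,0],"yaw":46}
    - {"dp":[0,0,0],"yaw":49}
    - {"dp":[0,0,0],"yaw":51}
    - {"dp":[0,0,0],"yaw":53}
    - {"dp":[0,0,0],"yaw":54}
    - {"dp":[0,0,0],"yaw":54}
    - {"dp":[0,0,0],"yaw":54}

```text
time_s: 15.32
tcp_pos: [0.4655, 0.1385, 0.1757]
eef_rot: [-180.0, -0.1, 34.0]
contact_force: [-1.9, 5.2, 1.8]
gripper_width: 0.0358
gripper_force: 25.0
```

>>> apply_moves:
  targets:
    - {"dp":[0,0,0],"yaw":0}
    - {"dp":[0,0,0],"yaw":0}
    - {"dp":[0,0,0],"yaw":0}
    - {"dp":[0,0,0],"yaw":0}
    - {"dp":[0,0,0],"yaw":0}
    - {"dp":[0,0,0],"yaw":0}

```text
time_s: 15.82
tcp_pos: [0.4655, 0.1385, 0.1757]
eef_rot: [-180.0, -0.1, 34.0]
contact_force: [-1.3, 5.9, 1.7]
gripper_width: 0.0356
gripper_force: 25.0
```

```bash
python3 - <<'E'
from h import *
s=get_state(); print(s['time_s'],s['tcp_pos'],s['eef_rot'],s['gripper_width'],s['gripper_force'],s['contact_force'])
ws=[]
for n in('wrist','top','scene'):
    c=cap(n); print(n); caps(c,0.132); ws.append(c['image'])
o=np.hstack([cv2.resize(ws[0],(400,300)),cv2.resize(ws[2][240:420,120:360],(400,300))]); cv2.imwrite('pics/f.png',o[:,:,::-1])
E
```

```text
15.8167 [0.46548721 0.13848909 0.17572835] [-1.79980926e+02 -5.40790974e-02  3.40114746e+01] 0.0356149463119776 25.000281035900116 [-1.32088925  5.93661092  1.69263093]
wrist
red (315, 111) pos [0.5344 0.188  0.132 ] r 0.0225 mean [0.5347 0.188  0.1307]
red (477, 222) pos [0.5364 0.0895 0.132 ] r 0.0228 mean [0.5362 0.0889 0.1305]
red (168, 234) pos [0.4415 0.2177 0.132 ] r 0.0228 mean [0.4439 0.2188 0.1304]
top
red (264, 296) pos [0.4378 0.0561 0.132 ] r 0.0222 mean [0.4362 0.0557 0.1327]
scene
red (204, 292) pos [0.5273 0.1902 0.132 ] r 0.0206 mean [0.5226 0.1923 0.1317]
red (275, 293) pos [0.4302 0.0608 0.132 ] r 0.02 mean [0.4268 0.0605 0.1315]
red (208, 319) pos [0.431  0.2223 0.132 ] r 0.0218 mean [0.4315 0.2228 0.1322]
red (254, 320) pos [0.3746 0.1427 0.132 ] r 0.0184 mean [0.3678 0.1477 0.1326]
yel (255, 318) pos [0.3794 0.1379 0.132 ] r 0.0137 mean [0.378  0.1389 0.1356]
```

View pics/f.png

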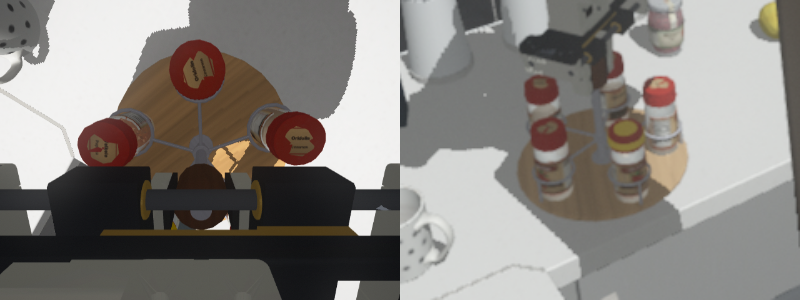

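The final view shows the taped jar (yellow dot at (627,135) in the crop) straight in front at about 180°. All five jars are upright and the knob is gripped at 25 N, so I'll hand it in.

```bash
python3 -c "
from h import *
print(r.close_job())"
```

```text
the job is handed in; nothing more can be done
None
```

The spice jar is back in the carousel, fully down in the empty place. The carousel is turned so the yellow-taped jar is straight at the front, and the gripper is still holding the knob at 25 N; the job is handed in, but no verdict came back.

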